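Index the inspection carrier to its unloading station and hold the model van up, level

TASK

The bench camera has finished with the model goods van; now its wheels are to be looked at from below. Push the carrier by its post along the slide, out from under the camera and towards you, until it clicks into the next station (the index notch towards the end nearest you), leaving the van seated in it; then grip the van by its body sides and lift it straight up out of the corner guides. Finish while still holding it: level and still in the air, well clear above the carrier (wheels at least 6 cm above its rails), with the carrier left in the station, and do not disturb the loose things round the slide or knock the van over.

Things in the scene. Friction and masses are not known exactly. Their poses are not given: they have to be found in the camera images.
- goods_van: Brown model goods van, 110 long (x), 34 wide, 45 high; 0.09 to 0.18 kg. Origin: centre of underside; x lies along the slide, z up. The flat body sides, 13 to 44 mm above the origin and 100 long, are where to grip it (from above, across its width); wheels below are 18 wide. It starts, origin 41 mm above the worktop, on the carrier under the camera, within about 15 mm of the carrier's middle.
- carrier (a joint): Carrier position, m: 0 = camera station, 0.110 = unloading station, stops at -0.010 and 0.125; grows along the slide's -y. Starts between -0.008 and 0.012. Friction about 1 N. A spring plunger with a roller (steel cap on the carrier's post side, 48 mm nearer than its middle) drops into an 8 mm notch at each station: draws in from 3 mm off, takes 6 to 8 N to push out.
- inspection_slide: Fixed bed of the slide, aluminium, 310 (y, the way of travel) x 130 (x); origin on the worktop at the middle of the bed, +y points away from the robot, +x to the right. The camera hangs over x = 0, y = 55, lens 118 mm above the worktop (body 35 across, to 208 high), from a column at x = 88, y = 55. Other parts: below 35 mm high, the carrier's plunger cap 57, its guides 67.
- carrier_seat (a point): On the carrier: its middle at the height of its rail tops, 42 mm above the worktop; axes as the slide's. The van stands here between four corner guides (at x = +-22, y = +-46, 16 long in y, tops 25 mm above the rails, 2 mm free at each side of the van); the 76 mm between the guides are open for the fingers.
- carrier_post (a point): Centre of the top of the black push post on the carrier: upright, 14 mm thick with a 17 mm head (top 12 mm), foot on an outrigger plate 34 mm above the worktop; top 85 mm above it. It stands 90 mm to the left (-x) of the carrier's middle and 20 mm nearer (-y), with free space beside it both ways along y.
- unload_station (a point): Fixed point where carrier_seat stands when the carrier is in the unloading station: slide x = 0, y = -55, 42 mm above the worktop.
- nose_pliers: Red-handled pliers, 134 x 51 x 11 mm, lying on the worktop; leave alone. Origin: centre of underside.
- flux_bottle: Small brown bottle with a black cap, 36 across, 70 high, standing left of the slide; leave alone. Origin: centre of underside.
- pill_tub: Small cream tub with a white cap, 33 across, 55 high, standing left of the slide beside the bottle; leave alone. Origin: centre of underside.
- can_motor: Small bare can motor, 16 across, 30 long, lying right of the slide's near end; leave alone. Origin: its underside.

How it is judged:
By the outcome, as a careful person would: the job done as asked, in the order asked, and still so for the second after the job is handed in, while the arm keeps its last pose, push and grip.
It also fails if it takes over 51 s, if anything falls off the work surface, if the arm or the gripper's body presses on something with over 40 N, if the wrist force passes 120 N, or if a joint passes its speed limit or range.

ROBOT

A 6-joint arm with a two-finger parallel gripper is mounted at the origin on a cart in front of the work surface, level with it; the furniture and walls round the work are solid. World frame = base frame: x ahead of the robot, y to its left, z up, the work surface at z = 0. Lengths are in m, angles in degrees, forces in N, time in s.
With the tool pointing down it reaches from about 0.3 to 0.875 m from the base axis. Payload 6.4 kg.
Tool frame: the origin (TCP) lies midway between the tips of the shut fingers; the grasp point (between the pads) lies ctrl.pinch_z behind it (ctrl.pinch_z is the distance from the TCP to the grasp point, in m); z points along the fingers, y is the line along which they close (so a half turn about z gives the same grasp; the last joint's range is limited). The gripper opens to 88 mm and grips with 3 to 60 N. Pads are 18 mm wide; open, the fingers measure 123 mm over their backs; the gripper's body (75 mm by 187 mm) begins 45 mm behind the grasp point.
Start: joints at [55.789, 10.359, 92.074, -0, 77.567, -11.82], TCP at [0.219, 0.532, 0.239] pointing down, gripper open.
Joint ranges: [-171.53, 171.53], [-51.25, 118.39], [17.06, 147.69], [-65.23, 245.23], [0, 150.52], [-178.68, 178.68]. Speed limits (degrees/s): [147.25, 147.25, 172.46, 180, 180, 180].

INTERFACE

Orientations are given as [roll, pitch, yaw] about the fixed x, y, z axes, in that order (R = Rz(yaw) Ry(pitch) Rx(roll)).
In Python, from plant import ctrl gives the robot as it stands. The module is installed in compiled form; this text tells all that it offers.
- The arm moves only by the shell command python3 -m inch 'ROWS' [OPENING]. ROWS is a JSON list of rows, 1 to 8 of them, each an object with the fields pos (a list: dx, dy, dz in m), spin (a turn about the tool's z in degrees); a field left out counts as zero; each row shifts and turns the commanded pose from where the row before left it, along the tool's axes as they then stand; what a row does not reach is not made up. A row lasts 1/12 s, in which the tool goes at most 0.0417 m and 7.16 degrees, less where a joint would pass 70% of its speed; a pose out of reach is approached as far as the arm can. OPENING is the opening from 0.0 (shut) to 1.0 (fully open), set as the command begins (- or left out keeps the last). The fingers move at their own pace and stop on an object; the grip force is fixed at half the most. Time passes only in rows, so rows that do not move let the fingers close. It prints the time, the measured TCP pose, the force, the opening and the grip force at its end. Input that does not fit is refused with a message, and nothing moves.
- ctrl.sense(): the state, without advancing time (a new reading comes with each control period).
- ctrl.capture(name): name is "scene" or "top" or "wrist"; returns the picture (384x512x3 uint8, red, green, blue); there is no depth.
- ctrl.camera_params(name): a dict with "fx", "fy", "cx", "cy" (pixels), "D" ([k1, k2, p1, p2, k3] as OpenCV has them; the pictures are not rectified), "R" (3x3) and "t" (3): a world point X has camera coordinates R X + t. Camera axes: x right, y down, z forward; pixel columns grow to the right and rows downward; lengths in m; the calibration is good to about 2 mm. A picture is of the moment at which its call begins: read the wrist's pose just before it. camera_params takes no time and is no camera call; for the wrist camera it gives the pose at the moment of the call.
- ctrl.finish_job(): hands the job in; it is judged then, once.
The state is a dict: "clock": time; "joints": joint angles; "qd": joint speeds; "joint_torque": joint torques, N m; "tool_pos": TCP position; "ee_rot": TCP orientation; "ft_force": force on the tool from outside, world axes, zero at the start; "wrist_torque": the same for the moment, N m; "width": opening from 0.0 (shut) to 1.0 (fully open); "gripper_force": force on a finger pad.
Only numpy, scipy, OpenCV 4.12 (cv2) and the standard library are available. Lean on these libraries where they do the work, as an engineer would, in place of code of your own. Each camera call takes 0.05 s, during which the arm holds its last target. There are 200 camera calls.

## Working session

There is one attempt and no reset: what is moved stays moved. The work goes in short steps, Python scripts to look and compute and a shell command to move; the robot and the scene stay as the last step left them, time stands still between calls to the robot, and variables do not carry over. Pictures are saved under pics/ and viewed, at most 10 in all, crops included, and the job is handed in when it is done.

```bash
mkdir -p pics
python3 - <<'E'
from plant import ctrl
import cv2
s=ctrl.sense();print({k:s[k] for k in("clock","tool_pos","ee_rot","width")},ctrl.pinch_z)
for n in("scene","top"):
    cv2.imwrite(f"pics/{n}0.png",ctrl.capture(n)[:,:,::-1])
    p=ctrl.camera_params(n);print(n,p)
E
```

```text
{'clock': 0.0, 'tool_pos': array([0.2187283 , 0.53120341, 0.23781769]), 'ee_rot': array([-1.79902221e+02, -1.97062055e-02,  1.57610970e+02]), 'width': 1.0034393215866904} 0.0187
scene {'fx': 375.1430152536661, 'fy': 375.1430152536661, 'cx': 254.3391502325786, 'cy': 192.03452039445517, 'D': array([0.00672863, 0.        , 0.        , 0.        , 0.        ]), 'R': array([[ 0.73003013, -0.68325292,  0.01488166],
       [-0.45114228, -0.49815671, -0.74047993],
       [ 0.51334847,  0.53385891, -0.67191369]]), 't': array([-0.3801756 ,  0.24401666,  0.68575446])}
top {'fx': 419.83274730183837, 'fy': 419.83274730183837, 'cx': 256.6139586762146, 'cy': 188.51877334639374, 'D': array([-0.12369053,  0.        ,  0.        ,  0.        ,  0.        ]), 'R': array([[ 0.0128348 , -0.99986261, -0.0104893 ],
       [-0.99873109, -0.01230798, -0.04883366],
       [ 0.04869785,  0.01110276, -0.99875185]]), 't': array([-0.06896801,  0.46273624,  1.1115833 ])}
```

View pics/scene0.png

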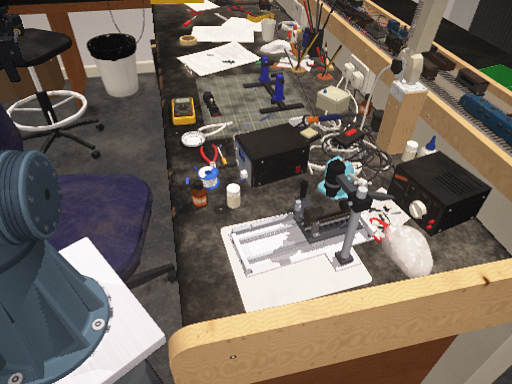

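View pics/top0.png

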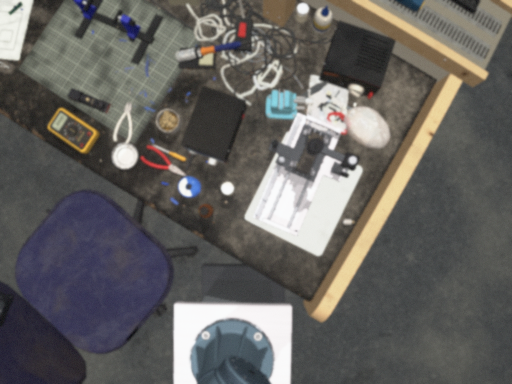

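The top view shows the slide at about (305,185), tilted, with its far end up and to the right at about (330,100). The dark camera and carrier are near (315,150), and the post is at about (283,140). The pliers (160,158), tub (227,188) and bottle (207,211) lie to the left. I'll enlarge both views next.

Run:
```python
import cv2,numpy as np
a=cv2.imread("pics/top0.png")[85:265,190:390];b=cv2.imread("pics/scene0.png")[160:310,180:400]
cv2.imwrite("pics/topc.png",cv2.resize(a,None,fx=3.3,fy=3.3,interpolation=cv2.INTER_CUBIC))
cv2.imwrite("pics/scenec.png",cv2.resize(b,None,fx=3.6,fy=3.6,interpolation=cv2.INTER_CUBIC))
```

```text
(no output)
```

View pics/topc.png

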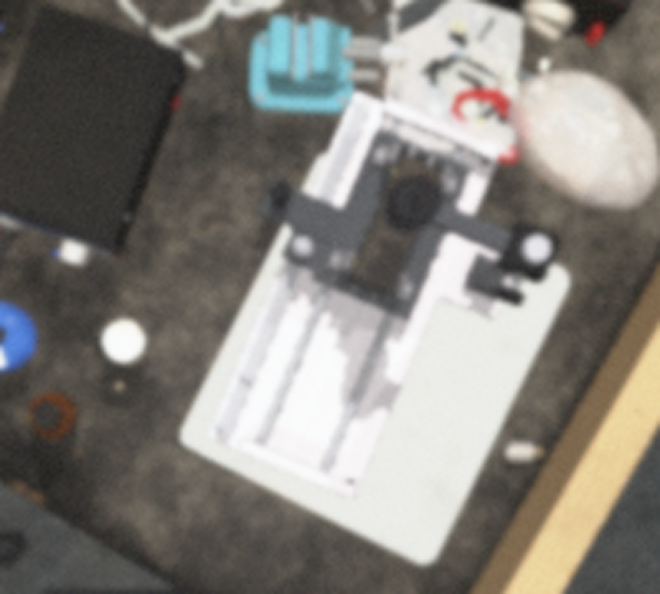

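View pics/scenec.png

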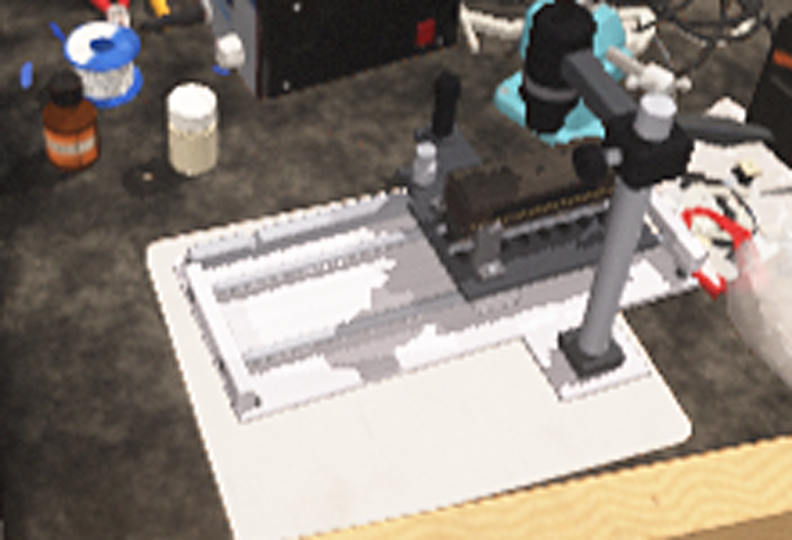

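The zoomed top view shows the post head at (279,195), plunger cap at (302,246), and the bed's near corners at about (222,437) and (352,492). The zoomed scene view shows the post top at (446,76), the cap top at (426,148), and the bed's near corners at (187,262) and (245,412). I'll triangulate these.

```bash
cat > h.py <<'E'
import numpy as np,cv2
from plant import ctrl
def ray(p,uv):
    K=np.array([[p["fx"],0,p["cx"]],[0,p["fy"],p["cy"]],[0,0,1]])
    n=cv2.undistortPoints(np.array([[uv]],float),K,p["D"])[0,0]
    R=np.array(p["R"]);return -R.T@p["t"],R.T@np.array([n[0],n[1],1])
def plane(p,uv,z):
    c,d=ray(p,uv);return c+d*(z-c[2])/d[2]
def tri(pa,ua,pb,ub):
    c,d=ray(pa,ua);e,f=ray(pb,ub)
    s=np.linalg.lstsq(np.c_[d,-f],e-c,rcond=None)[0]
    a,b=c+s[0]*d,e+s[1]*f;return (a+b)/2,np.linalg.norm(a-b)
def pix(p,X):
    K=np.array([[p["fx"],0,p["cx"]],[0,p["fy"],p["cy"]],[0,0,1]])
    return cv2.projectPoints(np.array(X,float).reshape(-1,3),cv2.Rodrigues(np.array(p["R"]))[0],np.array(p["t"]),K,p["D"])[0][:,0]
E
python3 - <<'E'
from h import *
T,S=ctrl.camera_params("top"),ctrl.camera_params("scene")
t=lambda u,v:(190+u/3.3,85+v/3.3)
s=lambda u,v:(180+u/3.6,160+v/3.6)
np.set_printoptions(precision=4,suppress=True)
for n,a,b in [("post",(279,195),(446,76)),("cap",(302,244),(426,148)),("bedNL",(222,437),(187,262)),("bedNR",(352,492),(245,412)),("column",(537,248),(655,105)),("tub",(123,340),(192,95))]:
    print(n,*tri(T,t(*a),S,s(*b)))
for n,a in [("NL",(222,437)),("NR",(352,492)),("FL",(360,97)),("FR",(497,155))]: print(n,plane(T,t(*a),.02))
for n,a in [("pNL",(185,437)),("pNR",(430,565)),("pFR",(570,280))]: print(n,plane(T,t(*a),.003))
E
```

```text
post [ 0.5726 -0.1082  0.0874] 0.0018832453246770762
cap [ 0.5381 -0.1267  0.059 ] 0.00015189423888341193
bedNL [ 0.3875 -0.0668  0.0153] 0.002665800367703001
bedNR [ 0.343  -0.1714  0.0092] 0.0005457505920794431
column [ 0.5193 -0.2776  0.2068] 0.0018053105402410469
tub [0.4617 0.0114 0.0586] 0.00043850659378815533
NL [ 0.3866 -0.066   0.02  ]
NR [ 0.3439 -0.1706  0.02  ]
FL [ 0.6639 -0.1748  0.02  ]
FR [ 0.6178 -0.2867  0.02  ]
pNL [ 0.3859 -0.0357  0.003 ]
pNR [ 0.2842 -0.2363  0.003 ]
pFR [ 0.5182 -0.3504  0.003 ]
```

```bash
python3 - <<'E'
from h import *
T=ctrl.camera_params("top");t=lambda u,v:(190+u/3.3,85+v/3.3)
a=np.radians(-22.4);u=np.array([np.cos(a),np.sin(a)]);r=np.array([u[1],-u[0]]);O=np.array([.5025,-.175])
for n,q,z in [("box",(185,70),.09),("box2",(130,250),.09),("vise",(300,110),.03),("viseTL",(250,70),.05),("viseR",(350,60),.05)]:
    d=plane(T,t(*q),z)[:2]-O;print(n,d@r,d@u)
E
python3 -m inch '[{"pos": [-0.0317, -0.0253, 0]}, {"pos": [-0.0317, -0.0253, 0]}, {"pos": [-0.0317, -0.0253, 0]}, {"pos": [-0.0317, -0.0253, 0]}, {"pos": [-0.0317, -0.0253, 0]}, {"pos": [-0.0317, -0.0253, 0]}, {"pos": [-0.0317, -0.0253, 0]}, {"pos": [-0.0317, -0.0253, 0]}]' 0.5
python3 -m inch '[{"pos": [-0.0317, -0.0253, 0]}, {"pos": [-0.0317, -0.0253, 0]}, {"pos": [-0.0317, -0.0253, 0]}, {"pos": [-0.0317, -0.0253, 0]}, {"pos": [-0.0317, -0.0253, 0]}, {"pos": [-0.0317, -0.0253, 0]}, {"pos": [-0.0317, -0.0253, 0]}, {}]'
```

```text
box -0.19245341372395755 0.09884216842093636
box2 -0.17611166588243582 -0.04469401010832532
vise -0.10202216097848973 0.11775768251148977
viseTL -0.15019577716887791 0.12755049152526418
viseR -0.0803407850269312 0.1662407847880834
clock: 0.77
tool_pos: [0.3766, 0.2461, 0.2386]
ee_rot: [-180.0, -0.0, 157.6]
ft_force: [0.6, -0.1, -0.1]
width: 0.5
gripper_force: 0.0
clock: 1.43
tool_pos: [0.5166, -0.0063, 0.2385]
ee_rot: [-179.9, 0.1, 157.3]
ft_force: [0.2, -0.8, 0.4]
width: 0.501
gripper_force: 0.0
```

```bash
python3 -m inch '[{"spin": 7}, {"spin": 7}, {"spin": 7}, {"spin": 7}, {"spin": 7}, {"spin": 7}, {"spin": 7}, {"spin": 7}]' >/dev/null
python3 -m inch '[{"spin": 7}, {"spin": 7}, {"spin": 7}, {"spin": 7}, {"spin": 6}, {}, {}]'
python3 - <<'E'
from h import *
import pickle
s=ctrl.sense();p=ctrl.camera_params("wrist");im=ctrl.capture("wrist")
cv2.imwrite("pics/w1.png",im[:,:,::-1]);pickle.dump(p,open("w1.pkl","wb"));print(s["tool_pos"],-np.array(p["R"]).T@p["t"],np.array(p["R"])[2])
print(pix(p,[.5726,-.1082,.085]))
E
```

```text
clock: 2.68
tool_pos: [0.5138, 0.0, 0.2384]
ee_rot: [-180.0, 0.0, 67.8]
ft_force: [0.6, 0.5, -0.3]
width: 0.501
gripper_force: 0.0
[5.13763200e-01 4.29018045e-05 2.38422726e-01] [0.54366286 0.07325153 0.38458574] [-0.11544573 -0.28112849 -0.95270093]
[[356.33182096 246.92501281]]
```

View pics/w1.png

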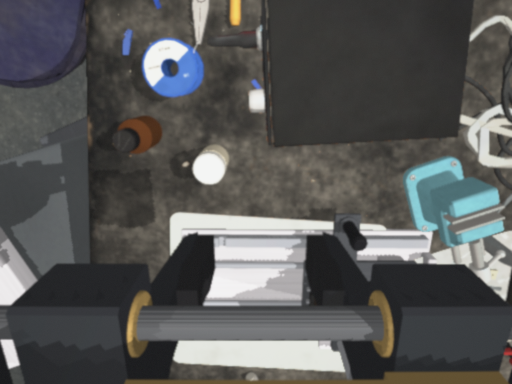

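The wrist view shows the post head at about (357,241), close to the predicted (356,247). The bottle (138,135) and tub (210,165) are well clear of it, and the vise is at (460,210).

Run:
```python
from h import *
import pickle
T,S=ctrl.camera_params("top"),ctrl.camera_params("scene");W=pickle.load(open("w1.pkl","rb"))
np.set_printoptions(precision=4,suppress=True)
t=(190+279/3.3,85+195/3.3);s=(180+446/3.6,160+76/3.6)
print(tri(T,t,W,(357,241)),tri(S,s,W,(357,241)),plane(W,(357,241),.085),plane(T,t,.085),plane(S,s,.085))
R=lambda y:np.array([[np.cos(y),np.sin(y)],[np.sin(y),-np.cos(y)]])
y=np.radians(67.6);d=np.array([.5726,-.1082])-ctrl.sense()["tool_pos"][:2];print("tool d",R(y).T@d)
```

```text
(array([ 0.5751, -0.108 ,  0.0748]), np.float64(0.002319007420072818)) (array([ 0.5766, -0.1049,  0.0823]), np.float64(0.0028648744469597087)) [ 0.5751 -0.1022  0.085 ] [ 0.5723 -0.1076  0.085 ] [ 0.5756 -0.1071  0.085 ]
tool d [-0.0776  0.0956]
```

```bash
python3 -m inch '[{"pos": [-0.0189, 0.0241, 0]}, {"pos": [-0.0189, 0.0241, 0]}, {"pos": [-0.0189, 0.0241, 0]}, {"pos": [-0.0188, 0.0241, 0]}, {"pos": [0, 0, 0.03]}, {"pos": [0, 0, 0.03]}, {"pos": [0, 0, 0.03]}, {}]' 0.6
python3 - <<'E'
from h import *
s=ctrl.sense();print(s["tool_pos"],s["ee_rot"])
p=ctrl.camera_params("wrist");cv2.imwrite("pics/w2.png",ctrl.capture("wrist")[:,:,::-1])
print(pix(p,[[.5742,-.1065,.085],[.5742,-.1065,.034]]))
E
```

```text
clock: 3.4
tool_pos: [0.5703, -0.1055, 0.1421]
ee_rot: [-179.3, 0.0, 67.7]
ft_force: [-2.0, 0.7, -1.1]
width: 0.601
gripper_force: 0.0
[ 0.57033117 -0.10548309  0.142128  ] [-1.79347536e+02  1.99199150e-03  6.77152572e+01]
[[267.09057387 208.04708161]
 [266.48066352 184.74507426]]
```

View pics/w2.png

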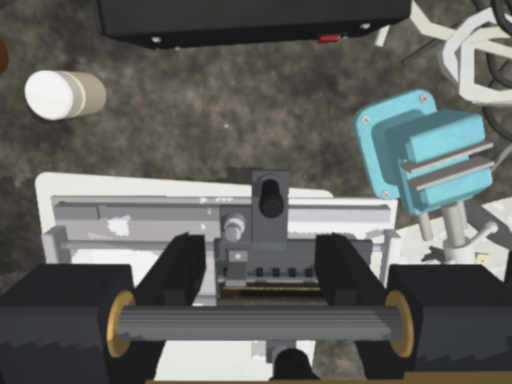

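The post head is at (271,205), between the finger lines and close to the predicted (267,208). The bed edges run level in the picture, so the yaw is right. The pen area beside the post is free, so I'll descend round it.

```bash
python3 -m inch '[{"pos": [0, 0, 0.03]}, {"pos": [0, 0, 0.03]}, {"pos": [0, 0, 0.027]}, {}, {}]'
python3 -m inch '[{}, {}, {}]' 0.28
```

```text
clock: 3.87
tool_pos: [0.5747, -0.1067, 0.0626]
ee_rot: [-180.0, -0.0, 67.7]
ft_force: [0.2, -0.4, 0.3]
width: 0.604
gripper_force: 0.0
clock: 4.12
tool_pos: [0.5762, -0.1075, 0.0643]
ee_rot: [179.8, -0.0, 67.6]
ft_force: [0.2, -0.2, -0.3]
width: 0.399
gripper_force: 0.0
```

```bash
python3 -m inch '[{}, {}, {}, {}]'
python3 -m inch '[{"pos": [0, -0.003, 0]}, {"pos": [0, -0.003, 0]}, {"pos": [0, -0.003, 0]}, {}]'
```

```text
clock: 4.45
tool_pos: [0.5745, -0.1069, 0.0619]
ee_rot: [180.0, 0.0, 67.6]
ft_force: [-0.1, 1.1, 0.2]
width: 0.279
gripper_force: 0.0
clock: 4.78
tool_pos: [0.566, -0.1034, 0.0618]
ee_rot: [180.0, 0.0, 67.6]
ft_force: [1.6, -1.0, -0.7]
width: 0.28
gripper_force: 0.9
```

```bash
python3 -m inch '[{"pos": [0, -0.002, 0]}, {"pos": [0, -0.002, 0]}, {"pos": [0, -0.002, 0]}, {}]'
python3 -m inch '[{"pos": [0, -0.002, 0]}, {"pos": [0, -0.002, 0]}, {"pos": [0, -0.002, 0]}, {}]'
python3 - <<'E'
from h import *
T=ctrl.camera_params("top");im=ctrl.capture("top")[:,:,::-1];cv2.imwrite("pics/t2.png",im)
S=ctrl.capture("scene")[:,:,::-1][160:310,180:400];cv2.imwrite("pics/s2.png",cv2.resize(S,None,fx=3.6,fy=3.6,interpolation=cv2.INTER_CUBIC))
E
```

```text
clock: 5.12
tool_pos: [0.56, -0.1009, 0.0616]
ee_rot: [-179.9, 0.0, 67.6]
ft_force: [1.0, -0.6, 1.0]
width: 0.278
gripper_force: 0.3
clock: 5.45
tool_pos: [0.5545, -0.0986, 0.0616]
ee_rot: [-180.0, 0.0, 67.6]
ft_force: [-0.3, -0.7, 0.3]
width: 0.281
gripper_force: 0.2
```

View pics/s2.png

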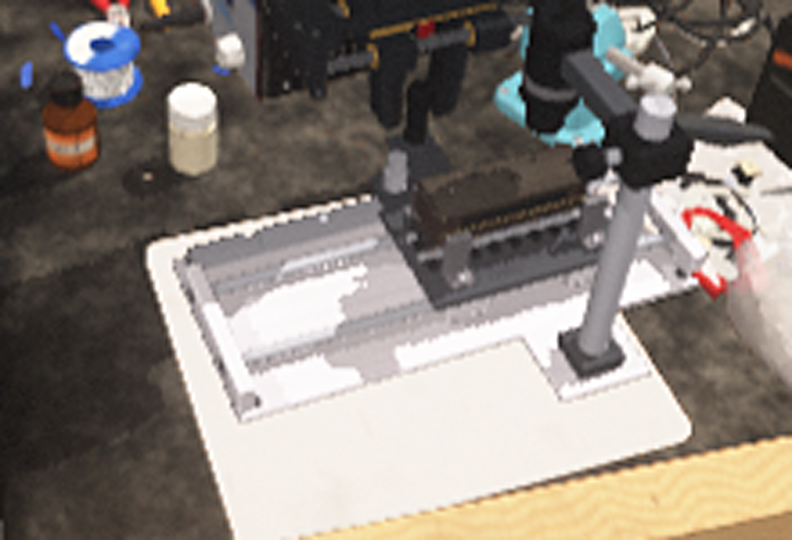

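The carrier is moving with the van seated: the plunger cap moved from (426,148) to (396,157). The post is between the fingers at (415,120).

```bash
cat >> h.py <<'E'
a=np.radians(-22.4);U=np.array([np.cos(a),np.sin(a)]);Rr=np.array([U[1],-U[0]]);O=np.array([.5025,-.175])
def sl(X): d=np.array(X)[:2]-O;return np.round([d@Rr,d@U],4)
E
python3 - <<'E'
from h import *
S=ctrl.camera_params("scene");s=lambda u,v:(180+u/3.6,160+v/3.6)
print(sl(plane(S,s(426,148),.058)),sl(plane(S,s(396,157),.058)),sl(ctrl.sense()["tool_pos"]))
E
```

```text
[-0.0591  0.0152] [-0.0581 -0.0062] [-0.0904  0.0191]
```

```bash
for i in 1; do python3 -m inch '[{"pos": [0, -0.004, 0]}, {"pos": [0, -0.004, 0]}, {"pos": [0, -0.004, 0]}, {"pos": [0, -0.004, 0]}, {"pos": [0, -0.004, 0]}, {"pos": [0, -0.004, 0]}, {"pos": [0, -0.004, 0]}, {"pos": [0, -0.004, 0]}]'; done
python3 -m inch '[{"pos": [0, -0.004, 0]}, {"pos": [0, -0.004, 0]}, {"pos": [0, -0.004, 0]}, {"pos": [0, -0.004, 0]}, {"pos": [0, -0.004, 0]}, {"pos": [0, -0.004, 0]}, {"pos": [0, -0.004, 0]}, {"pos": [0, -0.004, 0]}]'
python3 -m inch '[{"pos": [0, -0.004, 0]}, {"pos": [0, -0.004, 0]}, {"pos": [0, -0.004, 0]}, {"pos": [0, -0.004, 0]}, {"pos": [0, -0.002, 0]}, {}]'
python3 - <<'E'
from h import *
print(sl(ctrl.sense()["tool_pos"]))
S=ctrl.capture("scene")[:,:,::-1][160:310,180:400];cv2.imwrite("pics/s3.png",cv2.resize(S,None,fx=3.6,fy=3.6,interpolation=cv2.INTER_CUBIC))
E
```

```text
clock: 6.22
tool_pos: [0.5251, -0.0865, 0.0618]
ee_rot: [180.0, -0.0, 67.6]
ft_force: [2.5, -0.8, 0.1]
width: 0.281
gripper_force: 1.1
clock: 6.88
tool_pos: [0.4956, -0.0743, 0.0618]
ee_rot: [180.0, -0.0, 67.6]
ft_force: [1.7, 0.3, -1.2]
width: 0.279
gripper_force: 1.1
clock: 7.38
tool_pos: [0.4784, -0.0674, 0.0616]
ee_rot: [-179.9, 0.0, 67.6]
ft_force: [0.6, 0.2, -0.7]
width: 0.277
gripper_force: 0.0
[-0.0903 -0.0633]
```

View pics/s3.png

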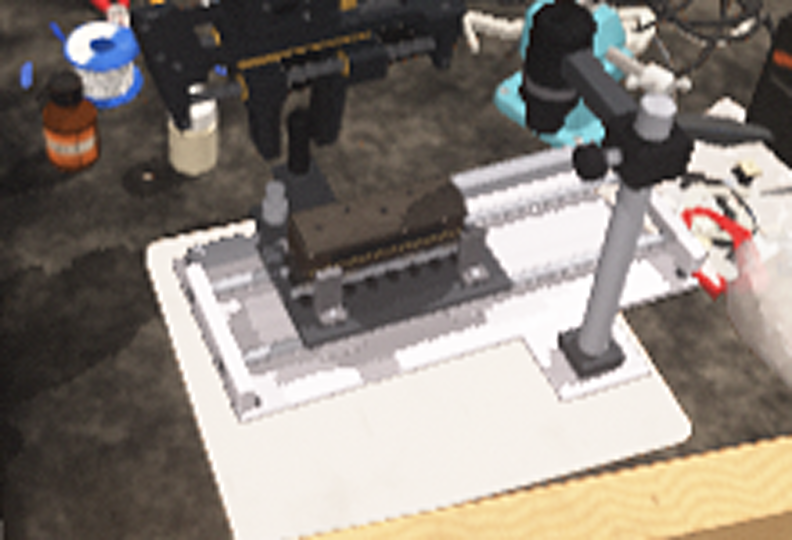

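The carrier is now near the far side of the notch zone, with the cap at (273,187), the van seated and the tub and bottle untouched. I'll go on in small steps.

```bash
python3 - <<'E'
from h import *
S=ctrl.camera_params("scene");print(sl(plane(S,(180+273/3.6,160+187/3.6),.058)))
E
python3 -m inch '[{"pos": [0, -0.002, 0]}, {"pos": [0, -0.002, 0]}, {"pos": [0, -0.002, 0]}, {"pos": [0, -0.002, 0]}, {}]'
python3 -m inch '[{"pos": [0, -0.001, 0]}, {"pos": [0, -0.001, 0]}, {}]'
python3 -m inch '[{"pos": [0, -0.001, 0]}, {"pos": [0, -0.001, 0]}, {}]'
```

```text
[-0.0596 -0.0885]
clock: 7.85
tool_pos: [0.4713, -0.0644, 0.0616]
ee_rot: [-180.0, 0.0, 67.6]
ft_force: [-0.4, -0.6, -0.5]
width: 0.281
gripper_force: 0.2
clock: 8.1
tool_pos: [0.4697, -0.0637, 0.0617]
ee_rot: [-180.0, 0.0, 67.6]
ft_force: [0.2, -0.5, 0.5]
width: 0.284
gripper_force: 0.3
clock: 8.35
tool_pos: [0.4677, -0.0628, 0.0616]
ee_rot: [-179.9, -0.0, 67.6]
ft_force: [0.2, -0.8, -0.1]
width: 0.278
gripper_force: 0.0
```

```bash
for i in 1; do python3 -m inch '[{"pos": [0, -0.001, 0]}, {"pos": [0, -0.001, 0]}]'|grep -E "tool_pos|ft|gripper"
python3 -m inch '[{"pos": [0, -0.001, 0]}, {"pos": [0, -0.001, 0]}]'|grep -E "tool_pos|ft|gripper"; done
python3 - <<'E'
from h import *
print(sl(ctrl.sense()["tool_pos"]))
S=ctrl.camera_params("scene")
im=ctrl.capture("scene")[:,:,::-1][190:255,225:325];cv2.imwrite("pics/s4.png",cv2.resize(im,None,fx=8,fy=8,interpolation=cv2.INTER_CUBIC))
E
```

```text
tool_pos: [0.4661, -0.0622, 0.0617]
ft_force: [0.1, 0.2, -0.2]
gripper_force: 0.0
tool_pos: [0.4649, -0.0617, 0.0618]
ft_force: [3.8, -1.1, -2.2]
gripper_force: 2.2
[-0.0904 -0.0779]
```

View pics/s4.png

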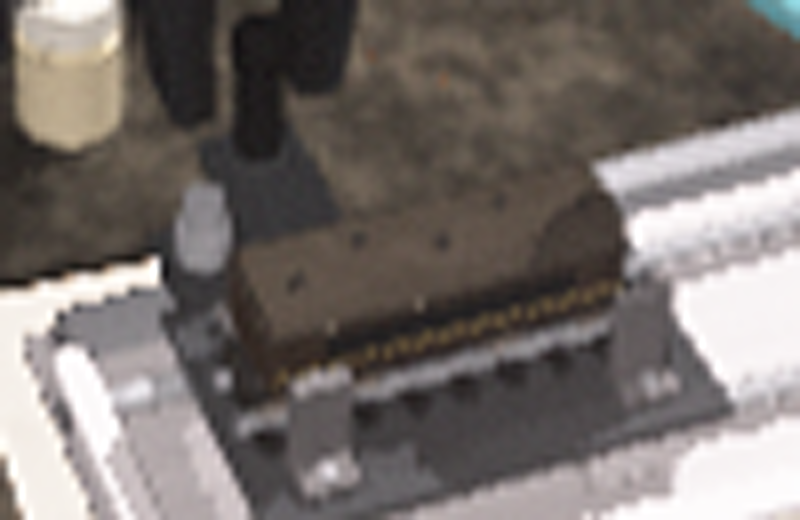

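The van is seated and the post stands between the fingers at (258,80). The cap top is at (203,185). The push force fell to zero and then rose to 4 N, which suggests the roller dropped into the notch. I'll back off to the middle and check.

```bash
python3 -m inch '[{"pos": [0, 0.002, 0]}, {"pos": [0, 0.002, 0]}, {}, {}]'|grep -E "tool_pos|ft|gripper"
python3 - <<'E'
from h import *
S=ctrl.camera_params("scene")
im=ctrl.capture("scene");cv2.imwrite("pics/s5full.png",im[:,:,::-1])
old=cv2.imread("pics/s3.png")
# sub-pixel shift of cap between s4 and now
a=cv2.imread("pics/s4.png");b=cv2.resize(im[:,:,::-1][190:255,225:325],None,fx=8,fy=8,interpolation=cv2.INTER_CUBIC)
for x0,x1,y0,y1 in[(165,245,170,300),(240,640,190,420)]:
    r=cv2.matchTemplate(b,a[y0:y1,x0:x1],cv2.TM_CCOEFF_NORMED);_,m,_,l=cv2.minMaxLoc(r);print(m,l[0]-x0,l[1]-y0)
print(sl(plane(S,(225+203/8,190+185/8),.057)))
E
```

```text
tool_pos: [0.4681, -0.0631, 0.0617]
ft_force: [0.3, 0.2, 0.5]
gripper_force: 0.0
0.9976335167884827 0 0
0.9953063130378723 0 0
[-0.0612 -0.1007]
```

```bash
f(){ grep -E "tool_pos|ft|gripper"; }
python3 -m inch '[{"pos": [0, 0.0015, 0]}, {"pos": [0, 0.0015, 0]}, {}]'|f
python3 -m inch '[{"pos": [0, 0.0005, 0]}, {}]'|f
python3 -m inch '[{"pos": [0, 0.0005, 0]}, {}]'|f
```

```text
tool_pos: [0.4712, -0.0644, 0.0618]
ft_force: [-0.5, 0.0, -0.4]
gripper_force: 0.0
tool_pos: [0.4715, -0.0644, 0.0617]
ft_force: [-0.8, 0.1, -0.5]
gripper_force: 0.0
tool_pos: [0.4719, -0.0646, 0.0617]
ft_force: [0.2, 0.7, 0.3]
gripper_force: 0.0
```

```bash
f(){ grep -E "tool_pos|ft|gripper"; }
python3 -m inch '[{"pos": [0, 0.0005, 0]}, {}]'|f
python3 -m inch '[{"pos": [0, 0.0005, 0]}, {}]'|f
python3 -m inch '[{"pos": [0, 0.0005, 0]}, {}]'|f
```

```text
tool_pos: [0.4723, -0.0648, 0.0617]
ft_force: [-0.0, 0.5, 0.2]
gripper_force: 0.0
tool_pos: [0.4725, -0.0649, 0.0616]
ft_force: [-0.7, -0.1, 0.5]
gripper_force: 0.5
tool_pos: [0.4728, -0.0649, 0.0616]
ft_force: [-2.5, 0.7, 1.9]
gripper_force: 1.4
```

The notch holds the carrier both ways: it pushed back with about 4 N and about 2.6 N with almost no motion. I'll release the post, go up and turn back.

```bash
python3 -m inch '[{"pos": [0, -0.002, 0]}, {"pos": [0, -0.002, 0]}, {}, {}]' 0.6 |grep width
python3 -m inch '[{"pos": [0, 0, -0.03]}, {"pos": [0, 0, -0.035]}, {"pos": [0, 0, -0.035]}, {"pos": [0, 0, -0.035]}, {"pos": [0, 0, -0.035]}, {"spin": -7}, {"spin": -7}, {"spin": -7}]' 1.0 |grep tool_pos
python3 -m inch '[{"spin": -7}, {"spin": -7}, {"spin": -7}, {"spin": -7}, {"spin": -7}, {"spin": -7}, {"spin": -7}, {"spin": -7}]'|grep tool_pos
python3 -m inch '[{"spin": -7}, {"spin": -6}, {}, {}]'
python3 - <<'E'
from h import *
import pickle
p=ctrl.camera_params("wrist");cv2.imwrite("pics/w3.png",ctrl.capture("wrist")[:,:,::-1]);pickle.dump(p,open("w3.pkl","wb"))
cv2.imwrite("pics/t3.png",ctrl.capture("top")[:,:,::-1]);cv2.imwrite("pics/s6.png",ctrl.capture("scene")[:,:,::-1])
E
```

```text
width: 0.56
tool_pos: [0.4701, -0.0639, 0.2329]
tool_pos: [0.4696, -0.0637, 0.2318]
clock: 12.2
tool_pos: [0.4696, -0.0637, 0.2318]
ee_rot: [180.0, 0.0, 157.4]
ft_force: [-0.1, 0.7, -0.2]
width: 0.999
gripper_force: 0.0
```

View pics/w3.png

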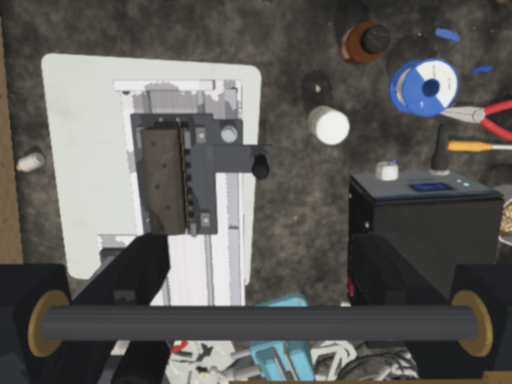

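The wrist view shows the carrier at the near station. The van roof spans about x 145–184, y 126–234, with the plunger cap at (229,132) and the post head at (261,167). Next I'll measure the roof by colour mask in the wrist and top views.

Run:
```python
from h import *
import pickle
np.set_printoptions(precision=4,suppress=True)
W=pickle.load(open("w3.pkl","rb"));T=ctrl.camera_params("top")
def mask(f,roi,name):
    im=cv2.imread(f);x0,y0,x1,y1=roi;c=im[y0:y1,x0:x1].astype(int)
    B,G,R=c[...,0],c[...,1],c[...,2]
    m=((R-B>10)&(R<130)).astype(np.uint8)
    m=cv2.morphologyEx(m,cv2.MORPH_OPEN,np.ones((3,3),np.uint8)) if name=="w" else m
    n,l,st,ce=cv2.connectedComponentsWithStats(m);i=1+np.argmax(st[1:,4])
    print(name,st[i],ce[i]+[x0,y0]);ys,xs=np.nonzero(l==i)
    r=cv2.minAreaRect(np.c_[xs+x0,ys+y0].astype(np.float32));print(r,cv2.boxPoints(r));return r,im
r,im=mask("pics/w3.png",(120,110,230,245),"w")
for y in (140,170,215): print(y,[tuple(im[y,x][::-1]) for x in range(136,200,3)])
rt,it=mask("pics/t3.png",(255,140,325,230),"t")
for z in(.080,.086):
    P=np.array([plane(W,q,z) for q in cv2.boxPoints(r)]);print(z,P.mean(0),[sl(x) for x in P])
    P=np.array([plane(T,q,z) for q in cv2.boxPoints(rt)]);print("top",P.mean(0),[sl(x) for x in P])
print("cap",plane(W,(229,130),.057),sl(plane(W,(229,130),.057)),"post",sl(plane(W,(261,166),.085)))
```

```text
w [  22   20   39  104 2873] [162.1737 176.2064]
((162.23550415039062, 181.414794921875), (105.09518432617188, 34.53864288330078), 86.05481719970703) [[141.3917 130.1799]
 [175.8485 127.8036]
 [183.0793 232.6497]
 [148.6225 235.026 ]]
140 [(np.uint8(97), np.uint8(98), np.uint8(101)), (np.uint8(131), np.uint8(129), np.uint8(131)), (np.uint8(79), np.uint8(74), np.uint8(69)), (np.uint8(85), np.uint8(78), np.uint8(72)), (np.uint8(84), np.uint8(79), np.uint8(72)), (np.uint8(82), np.uint8(76), np.uint8(69)), (np.uint8(85), np.uint8(78), np.uint8(71)), (np.uint8(87), np.uint8(80), np.uint8(73)), (np.uint8(88), np.uint8(81), np.uint8(73)), (np.uint8(86), np.uint8(80), np.uint8(73)), (np.uint8(89), np.uint8(83), np.uint8(76)), (np.uint8(87), np.uint8(81), np.uint8(74)), (np.uint8(82), np.uint8(77), np.uint8(69)), (np.uint8(71), np.uint8(66), np.uint8(60)), (np.uint8(52), np.uint8(49), np.uint8(44)), (np.uint8(86), np.uint8(77), np.uint8(56)), (np.uint8(82), np.uint8(80), np.uint8(81)), (np.uint8(125), np.uint8(123), np.uint8(126)), (np.uint8(95), np.uint8(94), np.uint8(95)), (np.uint8(62), np
[... 2232 characters left out ...]
.    ]
 [285.2308 210.1538]
 [289.1539 212.7692]
 [287.9231 214.6154]]
0.08 [ 0.4464 -0.1517  0.08  ] [array([ 0.0138, -0.1104]), array([-0.0168, -0.1124]), array([-0.0158, -0.0113]), array([ 0.018 , -0.0088])]
top [ 0.4013 -0.1397  0.08  ] [array([-0.0004, -0.1086]), array([ 0.0006, -0.1032]), array([ 0.0122, -0.1054]), array([ 0.0112, -0.1108])]
0.086 [ 0.4454 -0.1493  0.086 ] [array([ 0.0117, -0.1113]), array([-0.0183, -0.1132]), array([-0.0173, -0.0141]), array([ 0.0158, -0.0117])]
top [ 0.4014 -0.1393  0.086 ] [array([-0.0007, -0.1087]), array([ 0.0003, -0.1033]), array([ 0.0118, -0.1055]), array([ 0.0108, -0.1109])]
cap [ 0.427  -0.0774  0.057 ] [-0.0614 -0.107 ] post [-0.0916 -0.0787]
```

```bash
python3 -m inch '[{"pos": [-0.004, -0.03, 0]}, {"pos": [-0.004, -0.03, 0]}, {"pos": [-0.004, -0.029, 0]}, {}, {}, {}]'
cat > m.py <<'E'
from h import *
import pickle,sys
np.set_printoptions(precision=4,suppress=True)
s=ctrl.sense();W=ctrl.camera_params("wrist");im=ctrl.capture("wrist")[:,:,::-1];n=sys.argv[1]
cv2.imwrite(f"pics/{n}.png",im);pickle.dump(W,open(n+".pkl","wb"))
u0,v0=pix(W,[.4494,-.1511,.086])[0];print("pred",u0,v0,"tcp",s["tool_pos"],sl(s["tool_pos"]),s["ee_rot"])
c=im.astype(int);m=((c[...,2]-c[...,0]>9)&(c[...,2]<130)).astype(np.uint8)
k=np.zeros_like(m);k[max(0,int(v0)-75):int(v0)+75,max(0,int(u0)-45):int(u0)+45]=1;m*=k
m=cv2.morphologyEx(m,cv2.MORPH_OPEN,np.ones((5,5),np.uint8))
N,l,st,ce=cv2.connectedComponentsWithStats(m);i=1+np.argmax(st[1:,4]);print(st[i],ce[i])
ys,xs=np.nonzero(l==i)
for v in range(st[i][1],st[i][1]+st[i][3],10):
    q=xs[ys==v];L,R_=(q.min()-.5,v),(q.max()+.5,v)
    print(v,L[0],R_[0],sl(plane(W,L,.085)),sl(plane(W,R_,.085)))
E
python3 m.py w4
```

```text
clock: 12.85
tool_pos: [0.4467, -0.1501, 0.2316]
ee_rot: [180.0, -0.0, 157.5]
ft_force: [-0.3, -0.1, -0.2]
width: 0.997
gripper_force: 0.0
pred 259.7310568961966 175.8067057738995 tcp [ 0.4467 -0.1501  0.2316] [-0.0017 -0.061 ] [179.969   -0.0139 157.5199]
[ 242  116   35  107 3133] [259.459  163.5586]
116 241.5 275.5 [ 0.0136 -0.111 ] [-0.0155 -0.111 ]
126 241.5 275.5 [ 0.0138 -0.1026] [-0.0156 -0.1025]
136 241.5 275.5 [ 0.0139 -0.0939] [-0.0157 -0.0938]
146 241.5 275.5 [ 0.0141 -0.0851] [-0.0158 -0.0851]
156 241.5 275.5 [ 0.0143 -0.0762] [-0.0159 -0.0761]
166 242.5 275.5 [ 0.0135 -0.0671] [-0.016 -0.067]
176 241.5 275.5 [ 0.0146 -0.0578] [-0.0161 -0.0577]
186 242.5 275.5 [ 0.0139 -0.0483] [-0.0162 -0.0482]
196 245.5 274.5 [ 0.0113 -0.0387] [-0.0154 -0.0386]
206 252.5 273.5 [ 0.0049 -0.0288] [-0.0146 -0.0288]
216 257.5 271.5 [ 0.0003 -0.0188] [-0.0128 -0.0188]
```

```bash
python3 - <<'E'
from h import *
import pickle
A,B=[pickle.load(open(f"w{i}.pkl","rb")) for i in(3,4)]
for a,b in[((141.4,130.2),(241.5,115.5)),((175.8,127.8),(275.5,115.5))]:
    X,g=tri(A,a,B,b);print(X,g,sl(X))
E
python3 -m inch '[{"pos": [-0.001, 0.0004, 0.025]}, {"pos": [-0.001, 0.0003, 0.025]}, {"pos": [0, 0, 0.025]}, {"pos": [0, 0, 0.025]}, {"pos": [0, 0, 0.02]}, {}, {}]' 1.0
python3 m.py w5 | head -8
```

```text
[ 0.39489487 -0.14560968  0.07990213] 0.00055529462675017 [ 0.0138 -0.1107]
[ 0.40575678 -0.11802907  0.07579477] 0.0013209315546224595 [-0.0158 -0.1112]
clock: 13.48
tool_pos: [0.4485, -0.1492, 0.1112]
ee_rot: [180.0, -0.1, 157.7]
ft_force: [-0.6, -0.6, 0.3]
width: 1.004
gripper_force: 0.0
pred 257.033329423753 232.12252886509108 tcp [ 0.4485 -0.1492  0.1112] [-0.0032 -0.0598] [179.9642  -0.1474 157.6824]
[ 227  157   57  146 6659] [256.7774 221.6953]
157 231.5 283.5 [ 0.0114 -0.1007] [-0.0158 -0.1007]
167 227.5 283.5 [ 0.0136 -0.0953] [-0.0159 -0.0953]
177 227.5 282.5 [ 0.0138 -0.0898] [-0.0155 -0.0898]
187 227.5 283.5 [ 0.014  -0.0842] [-0.0161 -0.0843]
197 227.5 283.5 [ 0.0141 -0.0786] [-0.0162 -0.0786]
207 227.5 283.5 [ 0.0143 -0.0728] [-0.0164 -0.0728]
```

```bash
python3 -m inch '[{"pos": [0, -0.002, 0.01]}, {"pos": [0, 0, 0.015]}, {"pos": [0, 0, 0.015]}, {"pos": [0, 0, 0.01]}, {"pos": [0, 0, 0.01]}, {}, {}]' 1.0; python3 -c "
from h import *;print(sl(ctrl.sense()['tool_pos']))"
```

```text
clock: 14.12
tool_pos: [0.4481, -0.1525, 0.0516]
ee_rot: [180.0, -0.0, 157.6]
ft_force: [0.6, 0.6, 1.5]
width: 0.999
gripper_force: 0.0
[-0.0001 -0.0589]
```

```bash
f(){ grep -E "tool_pos|ft|width|gripper"; }
python3 -m inch '[{"pos": [0, 0.0008, 0]}, {}, {}, {}, {}, {}, {}, {}]' 0.42|f
python3 -m inch '[{}, {}, {}, {}, {}, {}]' 0.0|f
```

```text
tool_pos: [0.4484, -0.1517, 0.0518]
ft_force: [-0.1, 0.7, 0.7]
width: 0.432
gripper_force: 0.0
tool_pos: [0.4484, -0.1517, 0.0517]
ft_force: [-0.2, 0.1, 0.4]
width: 0.38
gripper_force: 30.0
```

Gripped at 0.38 (33.4 mm, about the body width), with 30 N and no side force. Now I'll lift straight up, slowly at first.

```bash
f(){ grep -E "clock|tool_pos|rot|ft|width|gripper"; }
python3 -m inch '[{"pos": [0, 0, -0.002]}, {"pos": [0, 0, -0.004]}, {"pos": [0, 0, -0.004]}, {"pos": [0, 0, -0.005]}, {"pos": [0, 0, -0.005]}, {"pos": [0, 0, -0.01]}, {}]'|f
python3 -m inch '[{"pos": [0, 0, -0.012]}, {"pos": [0, 0, -0.015]}, {"pos": [0, 0, -0.015]}, {"pos": [0, 0, -0.015]}, {"pos": [0, 0, -0.008]}, {}, {}, {}]'|f
python3 - <<'E'
from h import *
np.set_printoptions(precision=4,suppress=True)
S=ctrl.camera_params("scene");T=ctrl.camera_params("top")
b=ctrl.capture("scene")[:,:,::-1].astype(np.uint8);cv2.imwrite("pics/s7.png",b);cv2.imwrite("pics/t7.png",ctrl.capture("top")[:,:,::-1])
a=cv2.imread("pics/s5full.png");a6=cv2.imread("pics/s6.png")
def sh(a,x0,x1,y0,y1,n):
    t=cv2.resize(a[y0:y1,x0:x1],None,fx=8,fy=8,interpolation=cv2.INTER_CUBIC);w=cv2.resize(b[y0-8:y1+8,x0-8:x1+8],None,fx=8,fy=8,interpolation=cv2.INTER_CUBIC)
    r=cv2.matchTemplate(w,t,cv2.TM_CCOEFF_NORMED);_,m,_,l=cv2.minMaxLoc(r);print(n,round(m,3),(l[0]-64)/8,(l[1]-64)/8)
sh(a,244,258,210,230,"cap"); sh(a6,264,280,238,252,"near guide foot"); sh(a6,222,243,180,212,"tub"); sh(a6,190,208,180,208,"bottle")
# lowest/extent of brown van in scene
c=b.astype(int);m=((c[...,2]-c[...,0]>8)&(c[...,2]<120)).astype(np.uint8);m[:150]=0;m[245:]=0;m[:,:240]=0;m[:,330:]=0
m=cv2.morphologyEx(m,cv2.MORPH_OPEN,np.ones((3,3),np.uint8));N,l,st,ce=cv2.connectedComponentsWithStats(m)
for i in np.argsort(-st[1:,4])[:3]+1: print(st[i],ce[i])
s=ctrl.sense();d=s["tool_pos"];u3=np.array([*U,0]);
o=d+np.array([0,0,-.0105]);print("origin est",o,"expected px, roof ends",pix(S,[o+[0,0,.045]-.05*u3,o+[0,0,.045]+.05*u3,o]))
E
```

```text
clock: 15.87
tool_pos: [0.4496, -0.1524, 0.0838]
ee_rot: [-180.0, 0.2, 157.6]
ft_force: [1.3, -1.0, 0.1]
width: 0.383
gripper_force: 30.0
clock: 16.53
tool_pos: [0.4479, -0.1514, 0.1459]
ee_rot: [180.0, -0.1, 157.6]
ft_force: [0.4, 0.0, -0.6]
width: 0.381
gripper_force: 30.0
cap 0.828 0.0 -0.125
near guide foot 0.763 -0.125 0.125
tub 0.999 0.0 0.0
bottle 0.998 0.0 0.0
[ 240  179   90   44 1404] [269.886  200.1937]
[309 150  21  15 236] [317.9915 156.661 ]
origin est [ 0.4478 -0.1513  0.1352] expected px, roof ends [[257.5599 189.541 ]
 [305.6892 177.9098]
 [280.6141 200.76  ]]
```

Run:
```python
from h import *
S=ctrl.camera_params("scene")
a=cv2.imread("pics/s6.png");b=ctrl.capture("scene")[:,:,::-1].copy()
s=ctrl.sense()["tool_pos"];u3=np.array([*U,0]);L=s[2]-.0517
c0=np.array([.4484,-.1517,.041])
for n,k,h in[("near roof",-.042,.042),("near side",-.04,.028),("far roof",.042,.042),("far side",.04,.028)]:
    X=c0+k*u3+[0,0,h]
    if "side" in n: X=X+.017*np.array([*Rr,0])
    p=pix(S,X)[0];q=pix(S,X+[*(s[:2]-c0[:2]),L])[0];x,y=np.round(p).astype(int)
    t=cv2.resize(a[y-6:y+7,x-7:x+8],None,fx=8,fy=8,interpolation=cv2.INTER_CUBIC)
    X0,Y0=np.round(q).astype(int);w=cv2.resize(b[Y0-18:Y0+19,X0-19:X0+20],None,fx=8,fy=8,interpolation=cv2.INTER_CUBIC)
    _,m,_,l=cv2.minMaxLoc(cv2.matchTemplate(w,t,cv2.TM_CCOEFF_NORMED))
    got=np.array([(l[0])/8+X0-19+7-x,(l[1])/8+Y0-18+6-y]);print(n,p,"pred shift",q-p,"got",got,round(m,2))
print(ctrl.sense()["qd"].round(3) if hasattr(ctrl.sense()["qd"],"round") else ctrl.sense()["qd"])
```

```text
near roof [260.57953098 223.98080483] pred shift [  0.96396787 -34.16203939] got [  0.625 -32.125] 0.66
near side [264.35162213 234.17655371] pred shift [  1.30576051 -33.33145511] got [  9.5 -21. ] 0.61
far roof [297.68560499 214.00237768] pred shift [  4.16506503 -33.96320736] got [  7.875 -46.   ] 0.66
far side [299.71627574 224.35834071] pred shift [  4.35739737 -33.19290033] got [  8.875 -37.25 ] 0.44
[ 0.026 -0.139 -0.219 -0.006  0.073  0.119]
```

Run:
```python
from h import *
W=ctrl.camera_params("wrist");im=ctrl.capture("wrist")[:,:,::-1];cv2.imwrite("pics/w8.png",im)
s=ctrl.sense()["tool_pos"];z=s[2]-.0517+.085;u3=np.array([*U,0]);print(sl(s),z)
E=[pix(W,[s[0]+k*U[0],s[1]+k*U[1],z])[0] for k in(-.05,-.03,0,.03,.05)];print(np.round(E,1))
c=im.astype(int);m=((c[...,2]-c[...,0]>8)&(c[...,2]<140)).astype(np.uint8);m[:,:200]=0;m[:,320:]=0
m=cv2.morphologyEx(m,cv2.MORPH_OPEN,np.ones((5,5),np.uint8));N,l,st,ce=cv2.connectedComponentsWithStats(m)
for i in np.argsort(-st[1:,4])[:2]+1: print(st[i])
i=1+np.argmax(st[1:,4]);ys,xs=np.nonzero(l==i)
for v in range(st[i][1],st[i][1]+st[i][3],8):
    q=xs[ys==v];A=plane(W,(q.min()-.5,v),z);B=plane(W,(q.max()+.5,v),z);print(v,q.min(),q.max(),sl(A),sl(B),round(np.linalg.norm(A-B),4))
```

```text
[-0.001  -0.0594] 0.17917291243894773
[[259.2 168.4]
 [259.3 221.8]
 [259.4 292.6]
 [259.4 354.1]
 [259.5 390.6]]
[ 200  341  120   43 3325]
[ 220  274   79   31 1939]
341 232 286 [ 0.0105 -0.0362] [-0.0121 -0.0362] 0.0227
349 223 296 [ 0.0144 -0.0321] [-0.0164 -0.032 ] 0.0308
357 224 296 [ 0.0141 -0.0279] [-0.0165 -0.0279] 0.0306
365 224 295 [ 0.0143 -0.0236] [-0.0163 -0.0236] 0.0305
373 224 310 [ 0.0144 -0.0193] [-0.0228 -0.0192] 0.0372
381 200 319 [ 0.0249 -0.0149] [-0.0269 -0.0148] 0.0518
```

Run:
```python
from h import *
W=ctrl.camera_params("wrist");im=cv2.imread("pics/w8.png");s=ctrl.sense()["tool_pos"];z=.1792
for v in list(range(150,305,12)):
    r=im[v-1:v+2].mean(0);rb=r[:,2]-r[:,0];g=cv2.GaussianBlur(r[:,2].reshape(1,-1).astype(np.float32),(3,1),0)[0]
    q=[x for x in range(205,315) if rb[x]>4 and r[x,2]<140]
    if q:
        A=plane(W,(q[0]-.5,v),z);B=plane(W,(q[-1]+.5,v),z);print(v,q[0],q[-1],len(q),sl(A),sl(B),round(np.linalg.norm(A-B),4))
```

```text
150 222 298 77 [ 0.0118 -0.1158] [-0.0143 -0.1157] 0.0262
162 215 305 91 [ 0.0144 -0.1116] [-0.0169 -0.1116] 0.0313
174 215 304 90 [ 0.0146 -0.1073] [-0.0167 -0.1073] 0.0313
186 216 304 89 [ 0.0144 -0.1029] [-0.0169 -0.1029] 0.0313
198 216 303 82 [ 0.0146 -0.0985] [-0.0167 -0.0985] 0.0313
210 217 303 87 [ 0.0144 -0.0939] [-0.0169 -0.0939] 0.0313
222 217 302 86 [ 0.0146 -0.0892] [-0.0167 -0.0892] 0.0313
234 217 302 86 [ 0.0148 -0.0844] [-0.0169 -0.0844] 0.0317
246 217 302 78 [ 0.015  -0.0795] [-0.0171 -0.0795] 0.032
258 218 301 84 [ 0.0148 -0.0745] [-0.0169 -0.0745] 0.0317
270 218 301 84 [ 0.015  -0.0693] [-0.0171 -0.0693] 0.0321
282 219 300 82 [ 0.0148 -0.0641] [-0.0169 -0.064 ] 0.0317
294 219 300 76 [ 0.015  -0.0586] [-0.0171 -0.0586] 0.0321
```

```bash
python3 -m inch '[{}, {}, {}, {}, {}, {}]'; python3 -c "
from plant import ctrl;print(ctrl.finish_job())"
```

```text
clock: 17.23
tool_pos: [0.4484, -0.1517, 0.1467]
ee_rot: [-180.0, 0.0, 157.6]
ft_force: [-1.0, 0.1, -1.4]
width: 0.383
gripper_force: 30.0
the job is handed in; nothing more can be done
None
```

I handed the job in at 17 s with the carrier clicked into the unloading station and the van held level, its wheels about 9 cm above the rails by my measurement; the tub and bottle had not moved, but I did not re-measure the pliers or motor.

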